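Load a tube rack past the sprung gate of a reader lane

TASK

With one fingertip press the long treadle plate down to hold the lane's sprung gate up, and with the other fingertip push the tube rack by its rear lip along the lane, under the raised gate, until it is fully home against the end stop. The gate must not touch the rack or its tubes, so keep it up until the whole tube block is past, then let go so that it closes behind the block. Only push: do not lift or tip the rack, and leave everything else on the bench where it is.

Things in the scene. Friction and masses are not known exactly. Their poses are not given: they have to be found in the camera images.
- loader: Fixed lane before a white reader housing. Origin: on the bench, under the gate, on the lane's centre line. x = along the lane in the push direction, y = towards the treadle, z up (mm below in this frame). Base plate to z = 8 (the lane floor), x -255 to 100, y -100 to 105. Side walls: inner faces y = -27 and 27, 4 thick, top z = 36, x -256 to 84. Housing x 100 to 230, 130 tall.
- end_stop (a point): Middle of the end stop's face, which the front of the tube block meets: loader (84, 0, 33) mm; the stop is 62 mm wide, its top at z = 53.
- shaft (a point): Point of the gate's hinge axis beside the gate, loader (0, 42, 38) mm. The shaft, 10 mm thick, runs along the lane at this y and z, on two posts 10 x 14 mm at loader x = -243 and 14, tops at z = 44.
- gate (a joint): Gate angle, rad: 0 shut (a spring returns it there in under a second), 0.62 fully up (hard stop). Turns about the shaft; gate and treadle are one rigid piece: treadle down, gate up, against about 2 to 5 N. The rack cannot push it open. Above 0.45 the stop plate clears the tube caps by 2 mm or more, fully up by about 8 mm.
- stop_edge (a point): Middle of the lower edge of the gate's stop plate, which bars the lane: plate 28 mm wide (loader y -24 to 4), 6 mm thick (x -3 to 3), this edge at z = 42 when shut. It hangs from a steel boom, 8 mm thick in x, that crosses above the lane from the shaft, top at z = 73 shut; raised, its tip stands about 110 mm above the bench.
- treadle (a point): Centre of the top face of the treadle, a flat plate beside the lane, 195 long (loader x -230 to -35), 36 wide, 3 mm thick; pressed anywhere along it. Gate shut: slopes up away from the lane at 0.31 rad, point at loader (-132, 77, 51); gate up: slopes down at 0.31 rad, point at z = 28. A 14 mm wide flat tip at loader y = 78 goes from z = 54 at touch to about 31 at the stop.
- rack: Grey loose tube rack, about 0.22 kg, in the lane with 2 mm play each side. Origin: centre of the tube block's underside; x = forwards along the lane, z up. Block 70 long x 50 wide x 42 mm tall, 12 white caps on top to 47 mm; behind it a low tab 6 mm thick to the rear lip. The block starts 15 to 50 mm short of the gate; home, the origin is at loader x = 49, the block's rear 14 mm past the gate's middle.
- lip (a point): Middle of the rear (pushing) face of the rack's upright rear lip, 48 mm wide, 50 mm tall above the lane floor, 6 mm thick; 120 mm behind the rack's origin, 25 mm above its underside. When the rack is home it lies at loader x = -71, still before the gate.
- vial: closed vial, 24 mm across, 50 mm tall, standing on the loader's base plate beside the lane, on the side away from the treadle. Origin under its centre.
- dish: small open red dish, 52 mm across, 22 mm tall, on the loader's base plate on the same side as the vial. Origin under its centre.
- carton: small cardboard carton 50 x 75 x 35 mm on the bench. Origin under its centre.
- reagent: white bottle, 64 mm across, 120 mm tall, on the bench beside the loader. Origin under its centre.
- media: clear glass bottle, 68 mm across, 120 mm tall, on the bench beside the loader. Origin under its centre.
- buffer: amber bottle, 60 mm across, 110 mm tall, on the bench beside the loader. Origin under its centre.
- tuberack: open orange tube stand 70 x 160 x 60 mm on the bench. Origin under its centre.

How it is judged:
By the outcome, as a careful person would: the job done as asked, in the order asked, and still so for the second after the job is handed in, with the robot touching nothing.
It also fails if it takes over 48 s, if anything falls off the work surface, if the arm or the gripper's body presses on something with over 40 N, if the wrist force passes 120 N, or if a joint passes its speed limit or range.

ROBOT

A 6-joint arm with a two-finger parallel gripper is mounted at the origin on the work surface. World frame = base frame: x ahead of the robot, y to its left, z up, the work surface at z = 0. Lengths are in mm, angles in rad, forces in N, time in s.
With the tool pointing down it reaches from about 350 to 975 mm from the base axis. Payload 17.4 kg.
Tool frame: the origin (TCP) lies at the very end of the fingers, on their centre line; the grasp point (between the pads) lies 19 mm behind it; z points along the fingers, x is the direction in which the jaws open and shut, and the axes are right-handed (so a half turn about z gives the same grasp; the last joint's range is limited). The gripper opens to 85 mm and grips with 20 to 120 N. Pads are 22 mm wide; open, the fingers measure 114 mm over their backs; the gripper's body (76 mm by 85 mm) begins 54 mm behind the grasp point. The pads swing forward as they close: fully open they stand 13 mm farther back than shut.
Start: joints at [-1.339, 0.116, 1.442, -0, 1.584, -0.038], TCP at [179.904, -650.59, 231.303] pointing down, gripper open.
Joint ranges: [-2.83, 2.83], [-0.83, 2.19], [0.07, 2.5], [-1.14, 4.28], [0.01, 3], [-2.97, 2.97]. Speed limits (rad/s): [1.89, 1.89, 2.22, 3.14, 3.14, 3.14].

INTERFACE

Orientations are given as a 3x3 rotation matrix whose columns are the frame's x, y, z axes.
In Python, from workcell import manip gives the robot as it stands. The module is installed in compiled form; this text tells all that it offers.
- The arm moves only by the tool jog_arm, never from a script. Its argument "targets" is a list that holds one entry, the list of rows, each a list of 5 numbers: the opening, from 0 (shut) to 1 (fully open), then the shift along the tool's x, y, z in cm, then the turn about the tool's z in degrees. A call has 1 to 20 rows; each row is the pose to reach, as a shift and turn from the pose measured when the call began, along the tool's axes at that moment; what a row does not reach only later rows make up. A row lasts 1/10 s, in which the tool goes at most 50 mm and 8.59 degrees, less where a joint would pass 70% of its speed; a pose out of reach is approached as far as the arm can. A call with a gripper value outside its range is refused whole. The fingers move at their own pace and stop on an object; "grip_force" is the grip in N (left out, the last holds). Time passes only in rows, so rows that repeat a pose let the fingers close. It gives the time, the measured TCP pose, the force and the opening at its end, in the units of the state.
- manip.get_obs(): the state, without advancing time (a new reading comes with each control period).
- manip.get_image(name): name is "scene" or "top" or "wrist"; returns a dict with "color" (384x512x3 uint8, red, green, blue), "camera_matrix" (3x3 intrinsics, pixels), "D" ([k1, k2, p1, p2, k3] as OpenCV has them; the pictures are not rectified), "rvec" (rotation vector, rad) and "tvec" (3), from world to camera coordinates, as OpenCV has them. Camera axes: x right, y down, z forward; pixel columns grow to the right and rows downward; lengths in mm; the calibration is good to about 2 mm. A picture is of the moment at which its call begins. There is no depth.
- manip.finish_job(): hands the job in, once; it reports no verdict.
The state is a dict: "t": time; "joint_pos": joint angles; "joint_velocities": joint speeds; "joint_torque": joint torques, N m; "position": TCP position; "orientation": TCP orientation; "wrist_force": force on the tool from outside, world axes, zero at the start; "wrist_torque": the same for the moment, N m; "opening": opening from 0.0 (shut) to 1.0 (fully open).
Only numpy, scipy, OpenCV 4.12 (cv2) and the standard library are available. Lean on these libraries where they do the work, as an engineer would, in place of code of your own. Each camera call takes 0.05 s, during which the arm holds its last target.

## Working session

There is one attempt and no reset: what is moved stays moved. The work goes in short steps, Python scripts to look and compute and a tool call to move; the robot and the scene stay as the last step left them, time stands still between calls to the robot, and variables do not carry over. Pictures are saved under pics/ and viewed, and the job is handed in when it is done.

Besides the shell and the picture viewer there is one more tool, called after "Call:" as a command line: name --argument value ..., lists and objects as JSON in quotes. jog_arm: Moves the arm, as the interface text tells. Its arguments: {"type":"object","properties":{"targets":{"type":"array"},"grip_force":{"type":"number"}},"required":["targets"]}

```bash
mkdir -p pics
cat > h.py <<'E'
import numpy as np, cv2
from workcell import manip
def ray(im,uv):
    K=np.array(im["camera_matrix"]);D=np.array(im["D"],float)
    p=cv2.undistortPoints(np.array(uv,float).reshape(-1,1,2),K,D).reshape(-1,2)
    R,_=cv2.Rodrigues(np.array(im["rvec"],float));t=np.array(im["tvec"],float).ravel()
    d=np.c_[p,np.ones(len(p))]@R
    return -R.T@t,d
def onplane(im,uv,z):
    c,d=ray(im,uv); s=(z-c[2])/d[:,2]; return c+s[:,None]*d
def proj(im,P):
    return cv2.projectPoints(np.array(P,float).reshape(-1,1,3),np.array(im["rvec"],float),np.array(im["tvec"],float),np.array(im["camera_matrix"]),np.array(im["D"],float))[0].reshape(-1,2)
def save(im,n,crop=None,s=1):
    c=im["color"][:,:,::-1]
    if crop: c=c[crop[1]:crop[3],crop[0]:crop[2]]
    cv2.imwrite("pics/"+n,cv2.resize(c,None,fx=s,fy=s,interpolation=cv2.INTER_CUBIC))
E
python3 - <<'E'
from h import *
import pickle
o=manip.get_obs(); print(o)
d={}
for n in("scene","top","wrist"):
    im=manip.get_image(n); d[n]=im; save(im,n+"0.png",s=1.5); print(n,ray(im,[[256,192]]))
pickle.dump(d,open("im0.pkl","wb"))
E
```

```text
{'t': 0.0, 'joint_pos': array([-1.33883873e+00,  1.16490685e-01,  1.44230728e+00, -3.02221756e-05,
        1.58397333e+00, -3.77926862e-02]), 'joint_velocities': array([-1.44453149e-03, -1.27307278e-03,  5.03020475e-05,  5.31566137e-04,
       -3.51320164e-04,  6.71283251e-04]), 'joint_torque': array([ 5.04344265e-03, -7.31963825e+01, -6.32491493e+01,  3.48823296e-04,
        6.19035069e-03,  7.02481326e-07]), 'position': array([ 179.82339857, -650.40078671,  230.53290717]), 'orientation': array([[ 2.66490210e-01, -9.63837579e-01, -3.00361056e-04],
       [-9.63836904e-01, -2.66490379e-01,  1.14013286e-03],
       [-1.17894623e-03, -1.43351753e-05, -9.99999305e-01]]), 'wrist_force': array([0.15765523, 0.57262561, 0.03644287]), 'wrist_torque': array([-0.0591257 , -0.05987165,  0.0068438 ]), 'opening': 1.0008106893530087}
scene (array([ 845.4696204 , -619.45088654,  643.54352265]), array([[-0.42678876,  0.657266  , -0.62119932]]))
top (array([328.41990161, -16.78451799, 914.11715709]), array([[ 0.14674358, -0.0099246 , -0.98914837]]))
wrist (array([ 249.42328588, -631.45045574,  372.68635524]), array([[-0.26356127, -0.06880017, -0.96226551]]))
```

View pics/scene0.png

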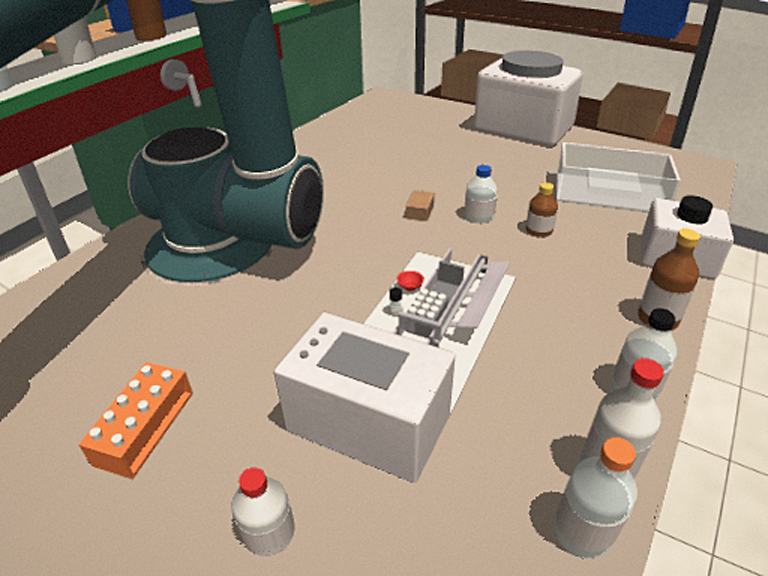

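View pics/top0.png

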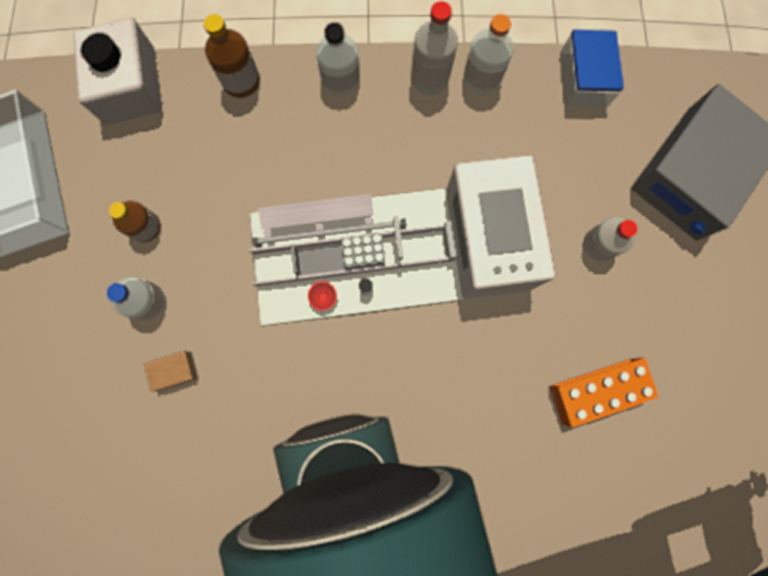

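View pics/wrist0.png

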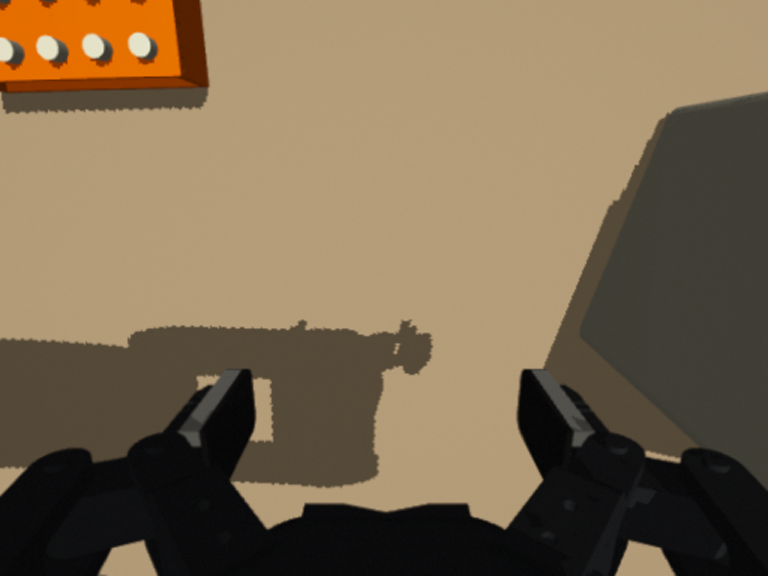

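The top view shows the lane running right (gate at about (400,240), rack and caps at (362,250), lip at (297,260) in the 1.5x picture). The treadle is on the far side, and the dish and vial are on the near side. I'll measure the loader frame next.

Run:
```python
from h import *
import pickle
d=pickle.load(open("im0.pkl","rb")); im=d["top"]
save(im,"top_crop.png",(155,95,375,225),3.6)
hsv=cv2.cvtColor(im["color"],cv2.COLOR_RGB2HSV)
m=((hsv[:,:,1]<45)&(hsv[:,:,2]>200)).astype(np.uint8)
n,l,st,c=cv2.connectedComponentsWithStats(m)
for i in range(1,n):
    if st[i,4]>150: print(i,st[i],c[i])
```

```text
3 [  49   12   44   54 1147] [72.45422842 40.11246731]
14 [  0  81  23  59 843] [  9.64412811 115.83392645]
15 [ 304  104   66   87 2901] [335.88314374 146.01516718]
16 [ 248  126   50   28 1012] [274.18181818 138.8458498 ]
27 [267 157  30  19 436] [281.4059633  166.01834862]
36 [170 170  27  18 389] [182.33933162 178.7403599 ]
40 [ 220  178   85   33 1601] [264.62835728 193.5908807 ]
41 [172 190  41  26 754] [189.45755968 203.20026525]
```

View pics/top_crop.png

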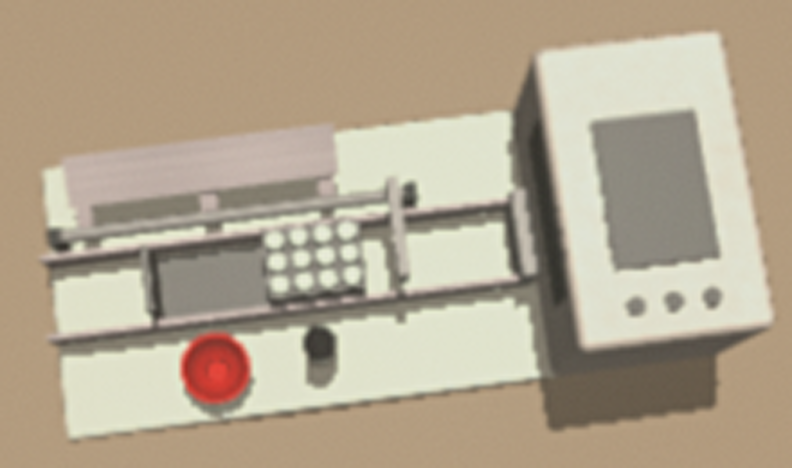

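Run:
```python
from h import *
import pickle
from scipy.optimize import least_squares
d=pickle.load(open("im0.pkl","rb")); im=d["top"]
s=cv2.cvtColor(im["color"],cv2.COLOR_RGB2HSV)[:,:,1].astype(float)
print(s[205:222,200].astype(int), s[200,165:180].astype(int), s[120:136,270].astype(int))
def cross(v,thr):
    for i in range(len(v)-1):
        if (v[i]-thr)*(v[i+1]-thr)<=0 and v[i]!=v[i+1]: return i+(v[i]-thr)/(v[i]-v[i+1])
B=[];L=[];T=[]
thr=55
for u in range(182,285,3):
    c=cross(s[195:230,u][::-1],thr); B.append((u,229-c))
for v in list(range(150,160))+list(range(172,186))+list(range(192,212)):
    c=cross(s[v,158:180],thr)
    if c: L.append((158+c,v))
for u in range(252,294,2):
    c=cross(s[115:140,u],thr); T.append((u,115+c))
def fit(P):
    P=np.array(P); Q=onplane(im,P,8)[:,:2]
    for _ in range(3):
        m=Q.mean(0); w=np.linalg.svd(Q-m)[2][0]; n=np.array([-w[1],w[0]]); r=(Q-m)@n
        Q=Q[abs(r)<max(1.5*abs(r).std(),.4)]
    print(len(Q),m,w,abs(r).max()); return Q
B,L,T=map(fit,(B,L,T))
def res(p):
    x0,y0,a=p; ex=np.array([np.cos(a),np.sin(a)]); ey=np.array([-ex[1],ex[0]]); o=np.array([x0,y0])
    return np.r_[(B-o)@ey+100,(T-o)@ey-105,(L-o)@ex+255]
r=least_squares(res,[450,-50,-1.5],loss='soft_l1'); print(r.x,np.degrees(r.x[2]),abs(r.fun).mean(), [x.mean() for x in np.split(r.fun,[len(B),len(B)+len(T)])])
x0,y0,a=r.x; np.save("L.npy",r.x)
ex=np.array([np.cos(a),np.sin(a)]); ey=np.array([-ex[1],ex[0]])
def toL(uv,z): return (onplane(im,uv,z)[:,:2]-[x0,y0])@np.c_[ex,ey]
def fc(u,v): return (155+(u+.5)/3.6-.5,95+(v+.5)/3.6-.5)
print("stop top face corner",toL([fc(512,193),fc(532,275)],53))
print("lip top: L/R ends",toL([fc(146,252),fc(158,250),fc(150,322),fc(157,318)],58))
print("block rear caps",toL([fc(264,240),fc(276,300),fc(362,286),fc(352,225)],55))
print("gate boom top",toL([fc(392,180),fc(404,278)],73))
print("treadle far edge",toL([fc(62,158),fc(330,124),fc(337,178)],57))
print("dish vial",toL([fc(216,368)],30),toL([fc(319,343)],58))
```

```text
[24 26 25 25 25 25 27 30 40 68 74 75 73 74 73 73 74] [76 74 74 74 74 76 65 39 29 26 27 27 26 26 27] [74 73 74 74 73 74 74 77 53 28 24 25 26 25 25 25]
29 [418.11156434  31.27973771] [ 0.11353479 -0.99353402] 0.39736485414568967
28 [486.2399057  201.77934333] [-0.99324941 -0.11599828] 0.456382747962397
14 [637.58958773 -66.47682432] [ 0.11378454 -0.99350545] 0.33483276586563926
[528.98159806 -49.87649032  -1.45141108] -83.15972933072656 0.4509250529082845 [np.float64(-0.4150085312228595), np.float64(0.8577920565584795), np.float64(0.001674597364799167)]
stop top face corner [[ 85.62692514  28.73405474]
 [ 90.56069172 -31.82374874]]
lip top: L/R ends [[-175.47428203   19.22789785]
 [-166.97370094   19.5169767 ]
 [-178.0699089   -30.52628784]
 [-172.93383388  -28.37887561]]
block rear caps [[-92.69342593  17.42535717]
 [-89.61966501 -26.20937282]
 [-28.91793925 -24.31053988]
 [-30.04974242  19.94819328]]
gate boom top [[  1.09786026  43.55683622]
 [ -0.2739842  -26.16059705]]
treadle far edge [[-227.80691427   95.63016706]
 [ -35.85618703   94.74727234]
 [ -36.09750817   54.65347749]]
dish vial [[-139.00120665  -64.42294949]] [[-63.80517415 -60.71420708]]
```

The loader fit agrees to about 1 mm. Its origin is (529,-50), yaw -83.2°, with the lip's rear face near loader x=-177. Next I'll move above the start point at loader (-200, 38).

Call:
jog_arm --targets '[[[0.75,-67.8,-56.4,0,-81.4],[0.75,-67.8,-56.4,0,-81.4],[0.75,-67.8,-56.4,0,-81.4],[0.75,-67.8,-56.4,0,-81.4],[0.75,-67.8,-56.4,0,-81.4],[0.75,-67.8,-56.4,0,-81.4],[0.75,-67.8,-56.4,0,-81.4],[0.75,-67.8,-56.4,0,-81.4],[0.75,-67.8,-56.4,0,-81.4],[0.75,-67.8,-56.4,0,-81.4],[0.75,-67.8,-56.4,0,-81.4],[0.75,-67.8,-56.4,0,-81.4],[0.75,-67.8,-56.4,0,-81.4],[0.75,-67.8,-56.4,0,-81.4],[0.75,-67.8,-56.4,0,-81.4],[0.75,-67.8,-56.4,0,-81.4],[0.75,-67.8,-56.4,0,-81.4],[0.75,-67.8,-56.4,0,-81.4],[0.75,-67.8,-56.4,0,-81.4],[0.75,-67.8,-56.4,0,-81.4]]]'

```text
t: 2.15
position: [542.6, 153.7, 230.8]
orientation: [[0.993, 0.121, -0.001], [0.121, -0.993, 0.0], [-0.001, -0.001, -1.0]]
wrist_force: [-0.7, -0.0, -0.4]
opening: 0.749
```

Call:
jog_arm --targets '[[[0.75,0,0,5,0],[0.75,0,0,10,0],[0.75,0,0,13,0],[0.75,0,0,13,0],[0.75,0,0,13,0]]]'

```text
t: 2.65
position: [542.6, 153.1, 102.1]
orientation: [[0.993, 0.12, -0.001], [0.12, -0.993, 0.0], [-0.001, -0.001, -1.0]]
wrist_force: [-0.3, 0.6, 1.1]
opening: 0.75
```

```bash
cat >> h.py <<'E'
x0,y0,a=np.load("L.npy"); ex=np.array([np.cos(a),np.sin(a)]); ey=np.array([-ex[1],ex[0]])
def L2W(P):
    P=np.array(P,float).reshape(-1,3); return np.c_[P[:,:1]*ex+P[:,1:2]*ey+[x0,y0],P[:,2]]
def W2L(P):
    P=np.array(P,float).reshape(-1,3); return np.c_[(P[:,:2]-[x0,y0])@np.c_[ex,ey],P[:,2]]
E
python3 - <<'E'
from h import *
import pickle
o=manip.get_obs(); print(W2L(o["position"]),o["opening"])
d={n:manip.get_image(n) for n in("scene","top","wrist")}; pickle.dump(d,open("im1.pkl","wb"))
save(d["wrist"],"wrist1.png",s=1.5); save(d["top"],"top1.png",(155,65,375,225),3.6)
save(d["scene"],"scene1.png",(180,110,380,260),4)
E
```

```text
[[-199.85593117   37.73956075  102.13768662]] 0.7501507764178285
```

View pics/wrist1.png

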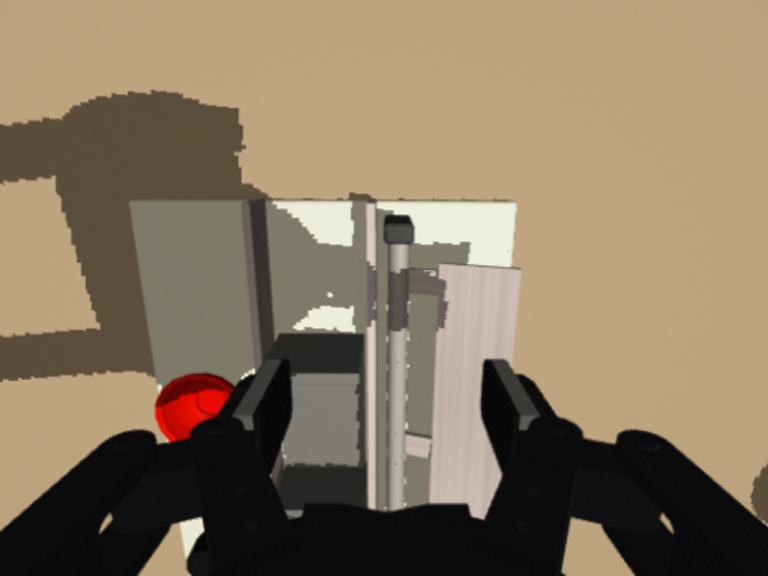

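View pics/scene1.png

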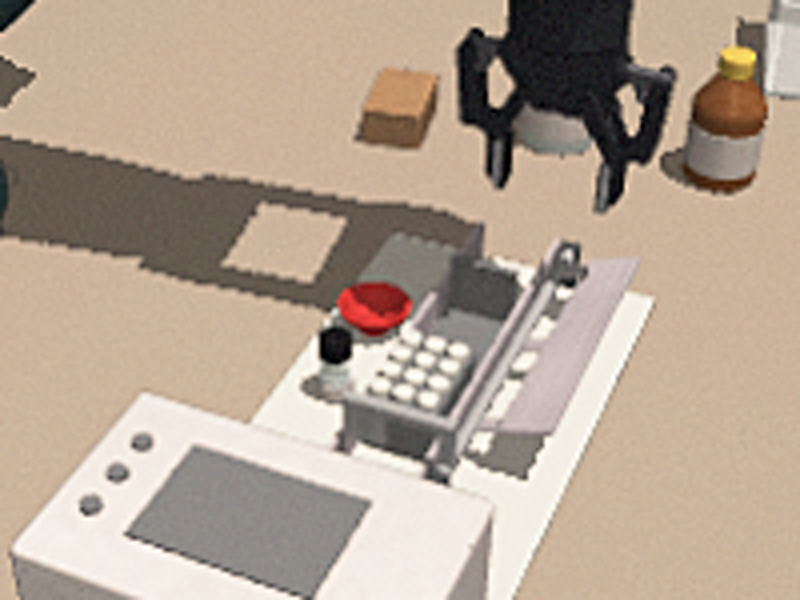

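View pics/top1.png

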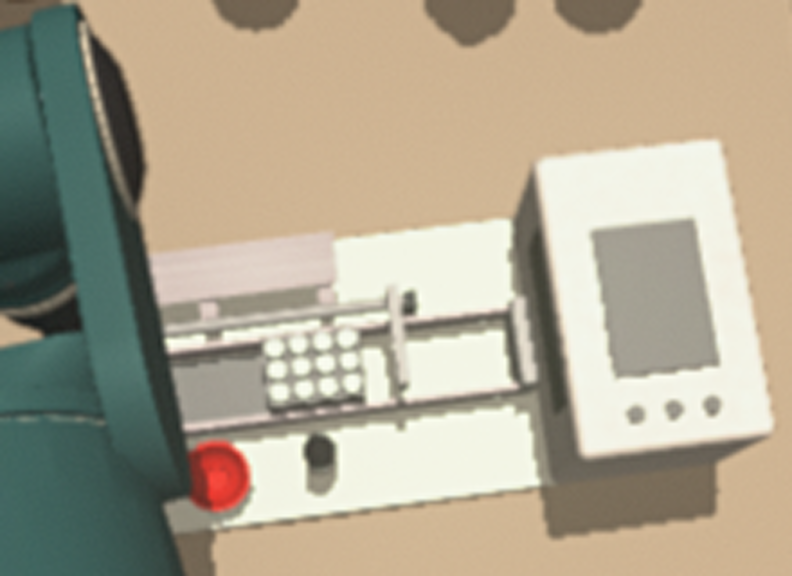

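Run:
```python
from h import *
import pickle
d=pickle.load(open("im1.pkl","rb")); im=d["wrist"]
save(im,"w1c.png",(60,200,400,384),2.3)
f=lambda uv,z:W2L(onplane(im,np.array(uv)/1.5-.17,z))[:,:2].round(1)
print("cam",W2L(ray(im,[[0,0]])[0]))
print("plate top corners",f([[130,200],[516,202]],8))
print("lip top row335",f([[282,335],[363,335],[285,373]],58))
print("lip front bottom",f([[300,373]],14))
print("walls top",f([[245,205],[366,205],[376,205]],36))
print("treadle",f([[440,265],[520,269]],51))
o=manip.get_obs()["position"]
for z in (102,112): print(z,proj(im,L2W([[-199.9,37.7-39,z],[-199.9,37.7-32,z],[-199.9,37.7+32,z],[-189,5.7,z]]))*1.5)
```

```text
cam [[-272.16439158   38.21820749  245.65208441]]
plate top corners [[-252.9  -95.1]
 [-251.7  106.6]]
lip top row335 [[-197.3   -7.8]
 [-197.4   28.5]
 [-178.6   -7.7]]
lip front bottom [[-156.7   -9.9]]
walls top [[-252.7  -26.2]
 [-252.6   29.5]
 [-252.6   34.1]]
treadle [[-227.8   62.7]
 [-226.1   98.4]]
102 [[272.44209398 374.32793245]
 [292.26413673 374.3693132 ]
 [473.84318229 374.37725294]
 [294.07740364 401.8494233 ]]
112 [[265.26097798 388.07176103]
 [286.34558049 388.12512523]
 [479.55333674 388.12181793]
 [288.40686433 417.02723572]]
```

View pics/w1c.png

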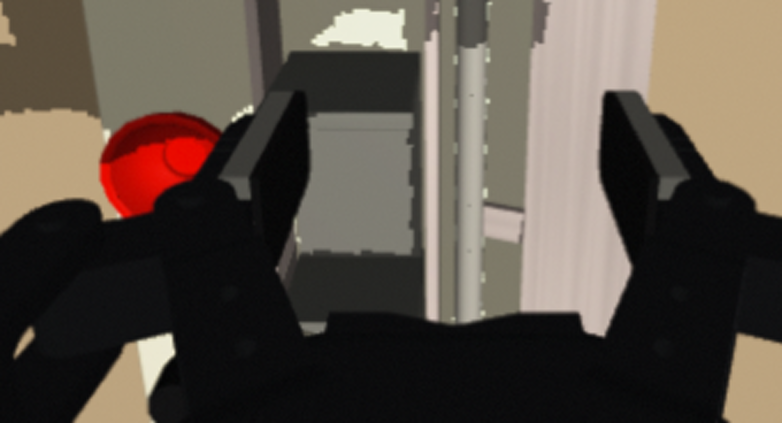

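Wrist view: lip top edge at row 373, which gives rear face x≈-178. The fingertips sit at x -211 to -189, about 10 mm above the TCP height, and they line up with the lane and the treadle. I'll go down onto the treadle.

Call:
jog_arm --targets '[[[0.75,0,0,3,0],[0.75,0,0,5,0],[0.75,0,0,6,0],[0.75,0,0,6.6,0],[0.75,0,0,7.2,0],[0.75,0,0,7.6,0],[0.75,0,0,7.6,0]]]'

```text
t: 3.5
position: [543.9, 153.8, 27.7]
orientation: [[0.993, 0.12, 0.003], [0.12, -0.993, 0.001], [0.003, -0.001, -1.0]]
wrist_force: [2.7, -0.1, 3.4]
opening: 0.751
```

Run:
```python
from h import *
o=manip.get_obs(); print(W2L(o["position"]),o["wrist_force"],o["wrist_torque"])
a=manip.get_image("wrist"); b=manip.get_image("scene"); c=manip.get_image("top")
save(a,"wrist2.png",s=1.5); save(b,"scene2.png",(180,110,380,260),4); save(c,"top2.png",(155,65,375,225),3.6)
```

```text
[[-200.49138704   39.06851606   27.67721771]] [ 2.67456399 -0.13010177  3.3607943 ] [ 0.00617261 -0.48156834 -0.03062402]
```

View pics/wrist2.png

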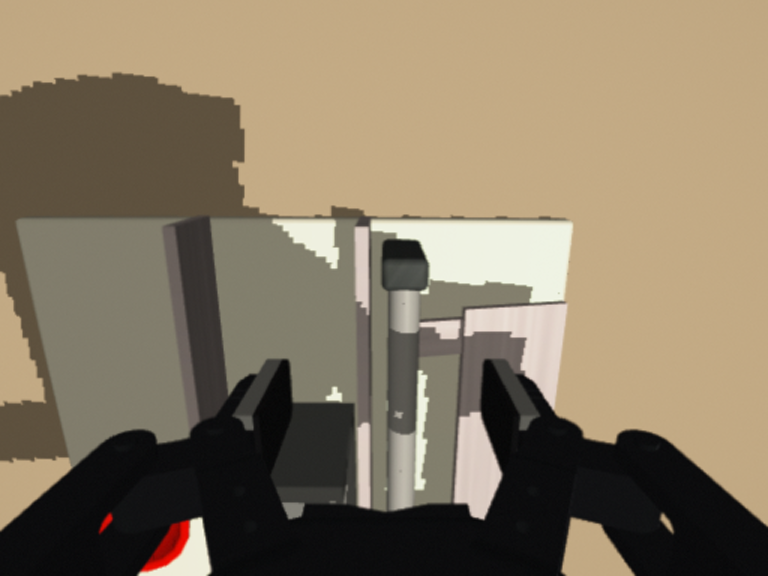

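View pics/scene2.png

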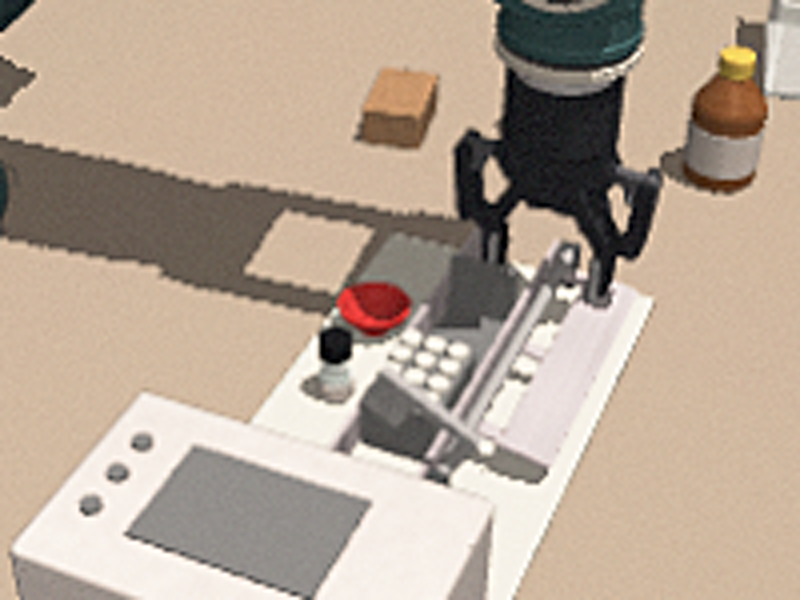

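The gate is up and the treadle shows 3.4 N. I'll press further to find the hard stop.

Call:
jog_arm --targets '[[[0.75,0,0,0.4,0],[0.75,0,0,0.5,0],[0.75,0,0,0.5,0]]]'

```text
t: 3.95
position: [544.3, 154.0, 23.9]
orientation: [[0.993, 0.12, 0.004], [0.12, -0.993, 0.002], [0.004, -0.001, -1.0]]
wrist_force: [-3.6, -1.6, 13.0]
opening: 0.75
```

At the hard stop: 13 N, TCP z=23.9. Now I'll slide forward in small rows with the treadle held down.

Call:
jog_arm --targets '[[[0.75,0,0.5,0.12,0],[0.75,0,1.0,0.12,0],[0.75,0,1.5,0.12,0],[0.75,0,2.0,0.12,0],[0.75,0,2.5,0.12,0],[0.75,0,3.0,0.12,0],[0.75,0,3.0,0.12,0]]]'

```text
t: 4.65
position: [548.8, 124.4, 23.6]
orientation: [[0.993, 0.12, 0.006], [0.12, -0.993, 0.003], [0.006, -0.002, -1.0]]
wrist_force: [2.2, 2.2, 8.1]
opening: 0.754
```

Run:
```python
from h import *
o=manip.get_obs(); print(W2L(o["position"]),o["wrist_force"],o["wrist_torque"])
b=manip.get_image("scene"); c=manip.get_image("top")
save(b,"scene3.png",(180,110,380,260),4); save(c,"top3.png",(155,65,375,225),3.6)
```

```text
[[-170.66799113   40.43104562   23.56580777]] [2.21945944 2.16172188 8.13813498] [ 0.40885001 -0.69158829  0.05239585]
```

View pics/scene3.png

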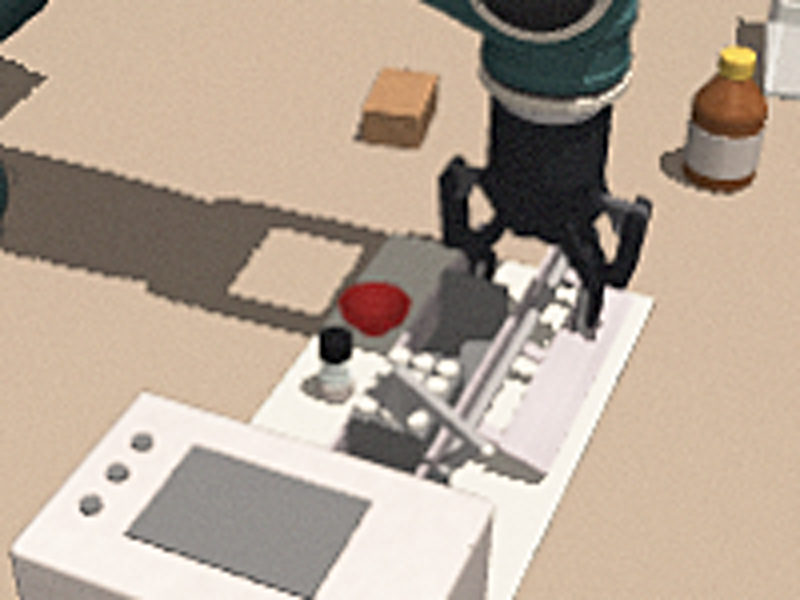

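View pics/top3.png

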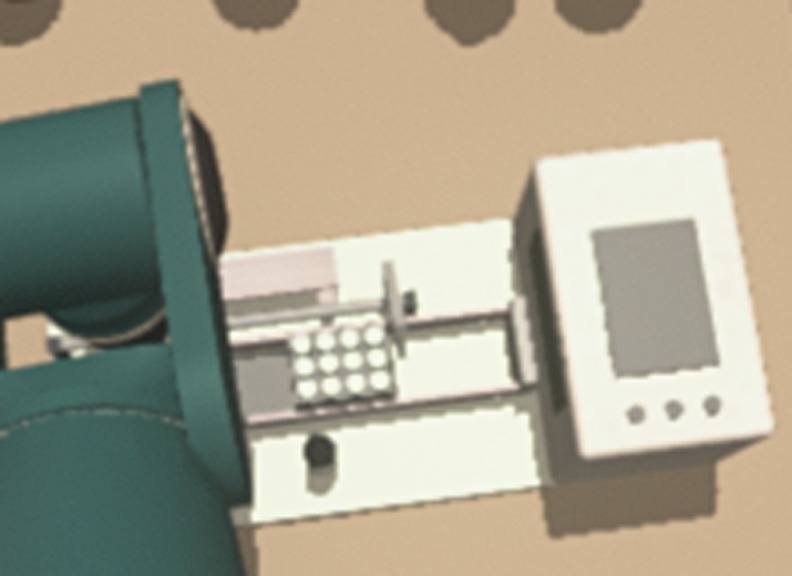

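Run:
```python
from h import *
b=manip.get_image("scene")
save(b,"scene3b.png",(250,180,330,240),10)
for uv in [(276,203.5),(278,202.5)]:
    c,d=ray(b,[uv]); C=W2L(c)[0]; D=W2L(c+d)[0]-C
    s=-C[0]/D[0]; print(C+s*D)
th=.62; 
for th in(.45,.62):
  for p in [(-24,73),(-24,42),(4,42)]:
    y,z=p[0]-42,p[1]-38; print(th,42+y*np.cos(th)+z*np.sin(th),38-y*np.sin(th)+z*np.cos(th), proj(b,L2W([[-4,42+y*np.cos(th)+z*np.sin(th),38-y*np.sin(th)+z*np.cos(th)]])))
```

```text
[ 0.          1.22335738 93.21665749]
[ 0.          6.15719194 97.94394917]
0.45 -2.2057150613836143 98.22337383368489 [[275.3447135  200.45373627]]
0.45 -15.68964661883175 70.3095136607519 [[269.96513554 207.97670205]]
0.45 9.522872247043198 58.13047870563746 [[279.62483056 214.66562499]]
0.62 8.620252479078445 104.8340665786508 [[279.71284694 199.47222363]]
0.62 -9.391837497578013 79.60383442211226 [[272.428279   205.71709447]]
0.62 13.396759288972934 63.33484992706773 [[281.18436533 213.47825286]]
```

View pics/scene3b.png

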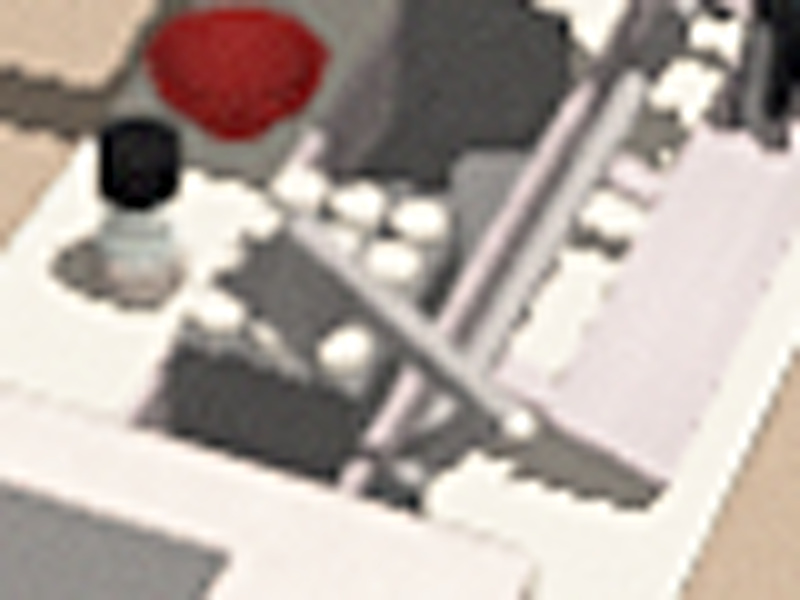

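The boom tip at (279,201) matches the fully raised position, and the force is well above the spring's. I'll keep pushing, stopping short of home.

Call:
jog_arm --targets '[[[0.75,-0.1,0.4,0.18,0],[0.75,-0.1,0.9,0.18,0],[0.75,-0.1,1.4,0.18,0],[0.75,-0.1,1.9,0.18,0],[0.75,-0.1,2.4,0.18,0],[0.75,-0.1,2.9,0.18,0],[0.75,-0.1,3.4,0.18,0],[0.75,-0.1,3.9,0.18,0],[0.75,-0.1,4.2,0.18,0],[0.75,-0.1,4.4,0.18,0]]]'

```text
t: 5.8
position: [554.4, 81.5, 23.1]
orientation: [[0.993, 0.121, 0.01], [0.12, -0.993, 0.004], [0.01, -0.003, -1.0]]
wrist_force: [3.0, 9.2, 10.9]
opening: 0.754
```

Run:
```python
from h import *
o=manip.get_obs(); print(W2L(o["position"]),o["wrist_force"],o["wrist_torque"])
b=manip.get_image("scene"); c=manip.get_image("top")
save(b,"scene4.png",(230,160,350,250),6); save(c,"top4.png",(155,65,375,225),3.6)
```

```text
[[-127.41823137   40.89183504   23.14875647]] [ 2.99880732  9.18387382 10.90418161] [ 1.52836523 -0.87117504  0.23718532]
```

View pics/scene4.png

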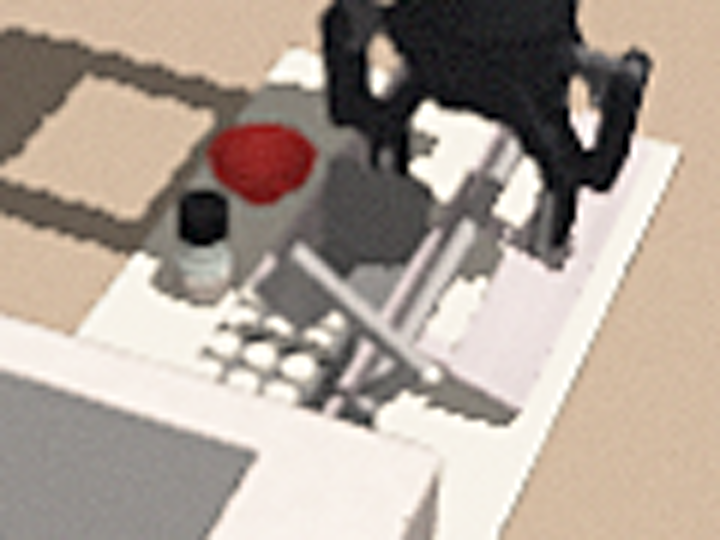

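View pics/top4.png

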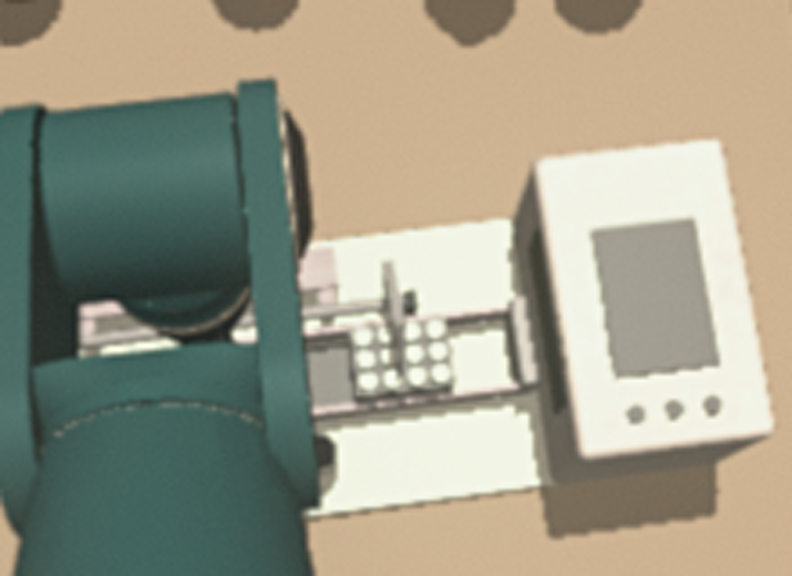

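The gate is fully raised, with the block halfway under and clear.

Call:
jog_arm --targets '[[[0.75,-0.15,0.4,0.18,0],[0.75,-0.15,0.9,0.18,0],[0.75,-0.15,1.4,0.18,0],[0.75,-0.15,1.9,0.18,0],[0.75,-0.15,2.4,0.18,0],[0.75,-0.15,2.9,0.18,0],[0.75,-0.15,3.3,0.18,0],[0.75,-0.15,3.7,0.18,0],[0.75,-0.15,4.0,0.18,0],[0.75,-0.15,4.0,0.18,0]]]'

```text
t: 6.9
position: [559.2, 42.0, 22.8]
orientation: [[0.993, 0.121, 0.013], [0.12, -0.993, 0.005], [0.014, -0.004, -1.0]]
wrist_force: [3.9, 6.1, 14.4]
opening: 0.75
```

Run:
```python
from h import *
o=manip.get_obs(); print(W2L(o["position"]),o["wrist_force"],o["wrist_torque"])
b=manip.get_image("scene"); c=manip.get_image("top")
save(b,"scene5.png",(230,160,350,250),6); save(c,"top5.png",(225,105,335,185),7)
```

```text
[[-87.66479101  40.99864217  22.81634618]] [ 3.87232729  6.13891133 14.35753816] [ 0.9844618  -1.01058814  0.11373713]
```

View pics/scene5.png

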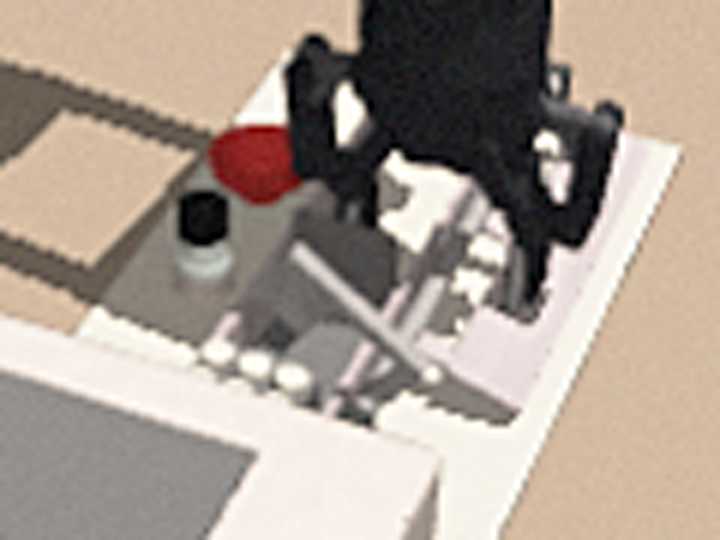

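View pics/top5.png

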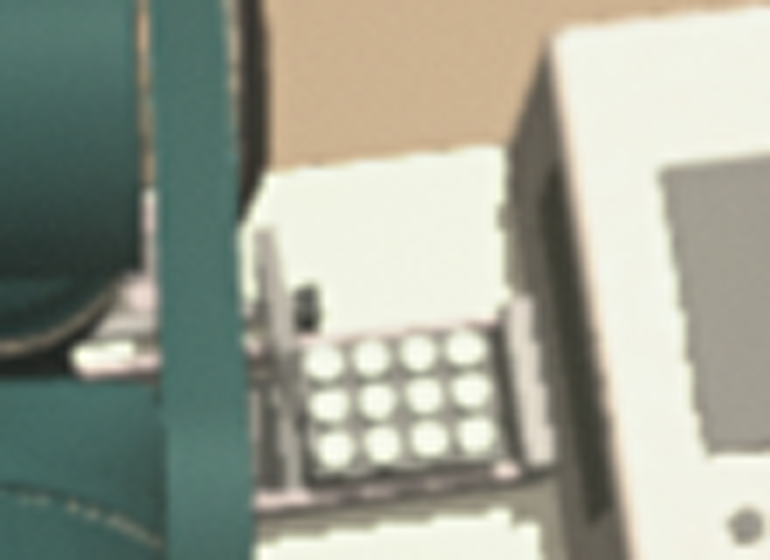

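About 5 mm remains. I'll creep to the stop.

Call:
jog_arm --targets '[[[0.75,-0.1,0.15,0.18,0],[0.75,-0.1,0.3,0.18,0],[0.75,-0.1,0.45,0.18,0],[0.75,-0.1,0.6,0.18,0],[0.75,-0.1,0.7,0.18,0],[0.75,-0.1,0.7,0.18,0]]]'

```text
t: 7.6
position: [560.5, 35.9, 22.6]
orientation: [[0.993, 0.121, 0.017], [0.121, -0.993, 0.007], [0.018, -0.005, -1.0]]
wrist_force: [3.0, 7.7, 14.0]
opening: 0.752
```

Call:
jog_arm --targets '[[[0.75,-0.1,0.1,0.15,0],[0.75,-0.1,0.2,0.15,0],[0.75,-0.1,0.3,0.15,0],[0.75,-0.1,0.4,0.15,0],[0.75,-0.1,0.4,0.15,0]]]'

```text
t: 8.1
position: [560.9, 34.9, 22.4]
orientation: [[0.992, 0.121, 0.019], [0.121, -0.993, 0.013], [0.021, -0.01, -1.0]]
wrist_force: [-1.1, 27.4, 14.9]
opening: 0.752
```

The push force rose to 27 N after 1 mm, so the rack is at the stop. A quick look before backing off.

Run:
```python
from h import *
o=manip.get_obs(); print(W2L(o["position"]),o["wrist_force"])
c=manip.get_image("top"); save(c,"top6.png",(225,105,335,185),7)
```

```text
[[-80.32854641  41.74154671  22.43583901]] [-1.1271984  27.41379829 14.92156351]
```

View pics/top6.png

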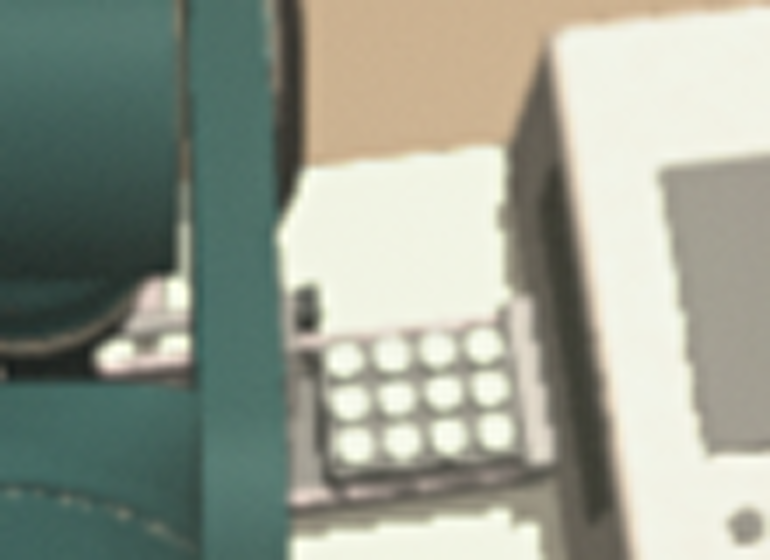

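Block is against the stop, rear past the gate. I'll back off the lip with the treadle still down, then lift.

Call:
jog_arm --targets '[[[0.75,0,-0.4,0.12,0],[0.75,0,-0.8,0.12,0],[0.75,0,-1.0,0.12,0],[0.75,0,-1.0,0.12,0],[0.75,0,-1.0,-0.6,0],[0.75,0,-1.0,-1.4,0],[0.75,0,-1.0,-2.2,0],[0.75,0,-1.0,-3.0,0],[0.75,0,-1.0,-5,0],[0.75,0,-1.0,-9,0],[0.75,0,-1.0,-13,0],[0.75,0,-1.0,-17,0],[0.75,0,-1.0,-20,0],[0.75,0,-1.0,-20,0]]]'

```text
t: 9.55
position: [556.8, 42.2, 227.8]
orientation: [[0.992, 0.121, 0.026], [0.121, -0.993, 0.013], [0.027, -0.01, -1.0]]
wrist_force: [0.1, -0.3, 0.1]
opening: 0.751
```

Call:
jog_arm --targets '[[[0.75,0,-25,0,0],[0.75,0,-25,0,0],[0.75,0,-25,0,0],[0.75,0,-25,0,0],[0.75,0,-25,0,0],[0.75,0,-25,0,0],[0.75,0,-25,0,0],[0.75,0,-25,0,0]]]'

```text
t: 10.35
position: [526.6, 289.6, 229.9]
orientation: [[0.992, 0.12, 0.025], [0.12, -0.993, 0.012], [0.027, -0.009, -1.0]]
wrist_force: [0.4, -0.3, -0.1]
opening: 0.745
```

Run:
```python
from h import *
c=manip.get_image("top"); save(c,"top7.png",(155,95,375,225),3.6)
c=manip.get_image("scene"); save(c,"scene7.png",(200,130,360,250),5)
o=manip.get_obs(); print(o["t"],o["position"],o["wrist_force"])
```

```text
10.45 [526.84637386 289.20591983 230.21814747] [ 0.97472825 -0.10921945  0.26379987]
```

View pics/top7.png

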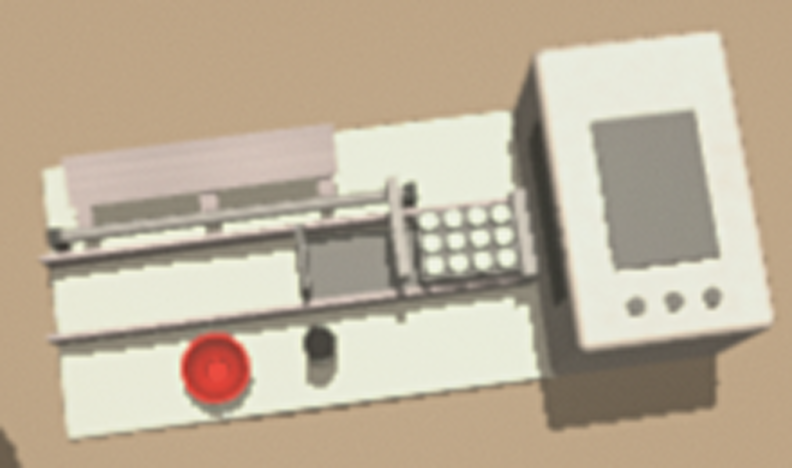

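View pics/scene7.png

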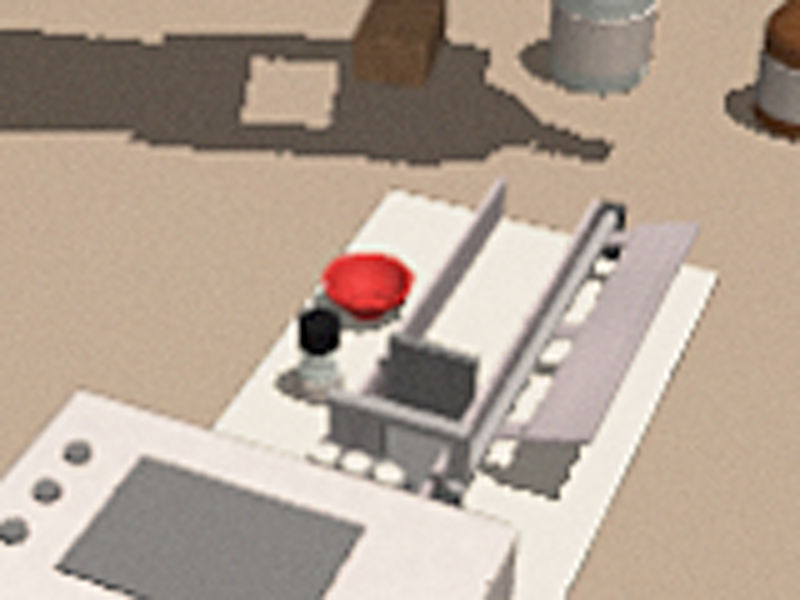

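Run:
```python
from h import *
c=manip.get_image("top"); save(c,"top8.png",(235,140,315,185),9.5)
fc=lambda u,v:(155+(u+.5)/3.6-.5,95+(v+.5)/3.6-.5)
f=lambda P,z:W2L(onplane(c,P,z)).round(1)[:,:2]
print("lip rear",f([fc(296,228),fc(303,298)],58),"caps front",f([fc(510,213),fc(518,262)],55),"caps rear",f([fc(418,221),fc(426,268)],55),"stop",f([fc(512,193),fc(526,275)],53))
```

```text
lip rear [[-69.3  22.3]
 [-70.7 -27.9]] caps front [[ 81.7  14. ]
 [ 81.9 -21.7]] caps rear [[ 16.4  16.7]
 [ 17.2 -17.5]] stop [[ 85.6  28.7]
 [ 86.4 -31.3]]
```

View pics/top8.png

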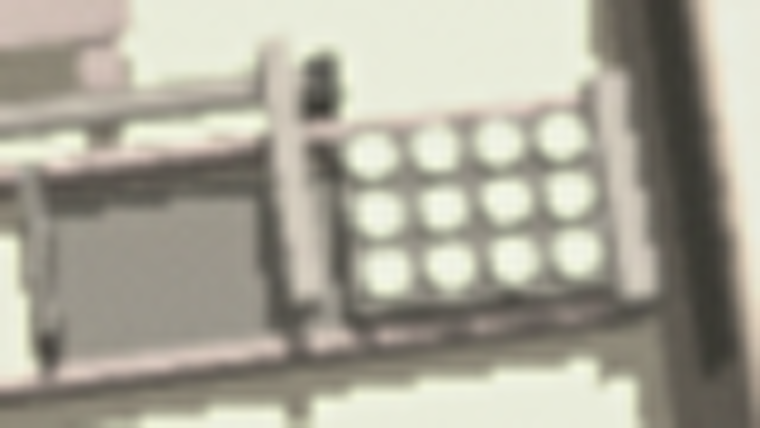

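The lip is at x≈-70 (home is -71), the gate is shut behind the block, and the dish and vial haven't moved.

```bash
python3 -c "
from workcell import manip
print(manip.finish_job())"
```

```text
the job is handed in; nothing more can be done
None
```

The rack is home against the end stop and the gate has closed behind it. The job is handed in, about 10.5 s into the 48 s limit. One fingertip held the treadle at its hard stop (8–15 N) while the other pushed the rear lip along the lane. At the stop the push force rose to 27 N. I then backed off the lip with the treadle still down and lifted clear.

**Last checks**
- **Rack:** the lip's rear face measured x ≈ -70 mm (home is -71). The rear row of caps starts about 17 mm past the gate.
- **Gate:** it looked shut in both views, and in the pictures taken during the push it never touched the rack or caps.
- **Other items:** the dish and vial are where they started, and the robot is touching nothing.

**Disagreements**
- **Cameras:** the top and wrist views differed by a few mm sideways, well within the clearances.
- **Gate height:** the raised boom's position in the picture was about 2 pixels off the fully-up prediction. I relied on the hard-stop force to judge that the gate was fully up.
- **Tool tilt:** the tool leaned about 0.02–0.03 rad while pressing, with no visible effect.

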